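Spin-check a saucer blank on the banding wheel and lock the wheel home

TASK

Flick the banding wheel with a fingertip so that it spins by itself through at least one full turn (to see that the saucer runs true in its jaws), then brake it with a fingertip so that the notch in its rim stops in front of the locking bolt. Then push the bolt's tab with the fingertip until the bolt is fully home in the notch and the wheel is locked. Only touch and push: grip or lift nothing, leave the saucer seated between its jaws and the bottle and jars beside the wheel where they are.

Things in the scene. Friction and masses are not known exactly. Their poses are not given: they have to be found in the camera images.
- wheel: bare metal banding wheel (turntable), 220 mm across, rim 10 mm thick with open space below, turning freely without limit, either way, about its upright axis; it cannot be shifted. Origin on the axis in the plane of the flat top face, 85 mm above the table; z up; x points through the middle of the rim notch. Left alone its speed falls by some 0.1 to 0.3 rad/s each second; a finger pressed on its plain rim brakes it
- notch (a point): middle of the mouth of the one notch in the wheel's rim, at the edge in the plane of the top face, 110 mm from the axis; turns with the wheel. The notch is 12 mm wide, flares to 24 mm over the last 6 mm to the edge, and is 18 mm deep: the bolt slides in and centres the wheel if the notch stands within 10 mm of the mark
- mark (a point): fixed point where the middle of the notch's mouth must come: at the wheel's edge, in front of the bolt's nose, in the plane of the wheel's top face. The line from the axis of the wheel through this point is the line of the bolt
- jaw1 (a point): the wheel's steel jaw 60 degrees counter-clockwise (from above) from the notch: its centre, 77 mm from the axis and 8 mm above the top face. Each jaw stands 16 mm high (plus a 5 mm screw head), 18 mm wide, and reaches from 58 to 86 mm from the axis; outside that the top face is a plain ring. A jaw's side can be pushed to flick the wheel
- jaw2 (a point): jaw opposite the notch; point as for jaw1
- jaw3 (a point): jaw 60 degrees clockwise from the notch; point as for jaw1
- bolt (a joint): travel of the steel locking bolt (10 mm thick, round nose) in its grey guide post beside the wheel: 0 drawn back (nose 5 mm clear of the rim), 0.019 fully home in the notch. It slides level towards the wheel's axis against about 1.5 N of friction and stays where it is left; against the plain rim it stops at about 0.005. The guide post is 99 mm high
- bolt_tab (a point): middle of the outer face (turned away from the wheel) of the bolt's upright push tab, 92 mm above the table; moves with the bolt, 180 mm from the wheel's axis when drawn and 161 mm when home. The tab is 28 mm wide, 36 mm high (70 to 106 mm above the table), 6 mm thick; open space behind it
- saucer: turned bare-wood saucer blank, 111 mm across and 17 mm high, lying loose on the middle of the wheel between the three jaws, with 2 to 3 mm of play; origin at the centre of its underside, z up
- dropper_bottle: amber dropper bottle 32 mm across, 102 mm high, standing loose near the wheel on the side away from the bolt; origin at the centre of its underside
- jar_tall: pigment jar 44 mm across, 65 mm high, standing loose beside the dropper bottle; origin at the centre of its underside
- jar_short: pigment jar 48 mm across, 59 mm high, standing loose on the other side of the dropper bottle; origin at the centre of its underside
There are look-alikes about, which are no part of the job. What is meant by the saucer is not green, and is the larger of those in its own colour.

How it is judged:
On the way, in this order (a step that is already met when the one before it is completed fails the run):
1. the wheel turns by itself, no finger on it, with the notch about half a turn from where it began (distance of notch from where it was at the start of the episode above 0.2 m and angular speed of wheel above 0.3 rad/s and contact force between the fingers and wheel below 0.05 N), for 0.02 s.
2. still turning by itself, no finger on it, the notch comes round to where it began (within about 25 degrees): one full turn (distance of notch from where it was at the start of the episode below 0.048 m and angular speed of wheel above 0.3 rad/s and contact force between the fingers and wheel below 0.05 N), for 0.02 s.
3. a finger on the wheel has stopped it with the notch within 16 mm of the mark in front of the bolt (horizontal distance between notch and mark below 0.016 m and angular speed of wheel below 0.15 rad/s and contact force between the fingers and wheel above 0.2 N), for 0.1 s.
4. the bolt is pushed home into the notch (value of joint bolt above 0.0155 m and horizontal distance between notch and mark below 0.006 m), for 0.2 s.
At the end, for the whole second after the job is handed in: the bolt is home (at least 15.5 of its 19 mm) in the notch, the notch is within 6 mm of the mark and the wheel at rest; the saucer lies flat on the wheel, within 6 mm of its centre; the bottle and both jars are within 20 mm of where they stood (all of step 4 and angular speed of wheel below 0.05 rad/s and horizontal distance between saucer and wheel below 0.006 m and angle between saucer's own z axis and vertical below 0.1 rad and z of saucer in the frame of wheel below 0.004 m and distance of each of dropper_bottle, jar_tall, jar_short from where it was at the start of the episode below 0.02 m); the robot touches nothing.
It fails at once if the saucer is lifted or knocked off the wheel (z of saucer in the frame of wheel above 0.012 m or angle between saucer's own z axis and vertical above 0.3 rad or horizontal distance between saucer and wheel above 0.012 m).
It fails at once if the dropper bottle is pushed away, tipped or lifted (distance of dropper_bottle from where it was at the start of the episode above 0.03 m or angle between dropper_bottle's own z axis and vertical above 0.3 rad).
It fails at once if the tall jar is pushed away, tipped or lifted (distance of jar_tall from where it was at the start of the episode above 0.03 m or angle between jar_tall's own z axis and vertical above 0.3 rad).
It fails at once if the short jar is pushed away, tipped or lifted (distance of jar_short from where it was at the start of the episode above 0.03 m or angle between jar_short's own z axis and vertical above 0.3 rad).
It also fails if it takes over 64 s, if anything falls off the work surface, if the arm or the gripper's body presses on something with over 40 N, if the wrist force passes 120 N, or if a joint passes its speed limit or range.

ROBOT

A 7-joint arm with a two-finger parallel gripper is mounted at the origin on a cart in front of the work surface, level with it; the furniture and walls round the work are solid. World frame = base frame: x ahead of the robot, y to its left, z up, the work surface at z = 0. Lengths are in m, angles in rad, forces in N, time in s.
With the tool pointing down it reaches from about 0.4 to 0.9 m from the base axis. Payload 5.5 kg.
Tool frame: the origin (TCP) lies midway between the tips of the shut fingers; the grasp point (between the pads) lies 19 mm behind it (manip.grip_depth is the distance from the TCP to the grasp point, in m); z points along the fingers, y is the line along which they close (so a half turn about z gives the same grasp; the last joint's range is limited). The gripper opens to 92 mm and grips with 3 to 60 N. Pads are 19 mm wide; open, the fingers measure 130 mm over their backs; the gripper's body (75 mm by 190 mm) begins 47 mm behind the grasp point.
Start: joints at [-0.855, 0.501, -0.427, 1.55, 0.221, 1.138, -0.21], TCP at [0.284, 0.585, 0.227] pointing down, gripper open.
Joint ranges: [-2.88, 2.88], [-0.31, 2.03], [-1.54, 1.56], [0.2, 2.42], [-1.41, 4.55], [0.19, 2.02], [-2.57, 2.57]. Speed limits (rad/s): [2.57, 2.57, 3.14, 3.14, 3.14, 3.14, 3.14].

INTERFACE

Orientations are given as a unit quaternion [x, y, z, w].
In Python, from bench import manip, effector, viewer gives the robot as it stands. Calls block until the motion is done:
- manip.move_pose(position, orientation): joint-space move of the TCP to a pose.
- manip.servo_line(position, ori=None, vel=0.15): straight line of the TCP; ori=None keeps the orientation; vel is the mean speed in m/s.
- manip.movej(angles): joint-space move.
- effector.open_jaws() and effector.close(f_grip=None): open the fingers fully, or close them until they stop; f_grip is the grip in N (None keeps the last).
- manip.sleep(seconds).
- manip.solve_ik(position, orientation): joint angles nearest the present ones, or None.
- viewer.get_image(name): name is "side" or "top"; returns the picture (400x640x3 uint8, red, green, blue); there is no depth.
- viewer.get_calibration(name): a dict with "vfov" (degrees; the focal length in pixels is half the picture's height over the tangent of half this angle, whatever the lens; pixels are square), "cx", "cy" (the principal point, pixels), "eye" and "attitude" of the camera in the world. Camera axes: x right, y down, z forward; pixel columns grow to the right and rows downward; lengths in m; the calibration is good to about 2 mm. A picture is of the moment at which its call begins. get_calibration takes no time and is no camera call.
A pose or a line that the arm cannot do raises manip.PlanningError and nothing moves.
- manip.hand_in(): hands the job in; it is judged then, once.
Readings, each from a call of its own:
- manip.current_clock(): time.
- manip.current_q(): joint angles.
- manip.current_joint_velocities(): joint speeds.
- manip.current_tau(): joint torques, N m.
- manip.current_tool_pos(): TCP position.
- manip.current_tcp_rot(): TCP orientation.
- manip.current_force(): force on the tool from outside, world axes, zero at the start.
- manip.current_wrist_torque(): the same for the moment, N m.
- manip.current_finger_gap(): finger opening in m.
- manip.current_gripper_force(): force on a finger pad.
Only numpy, scipy, OpenCV 4.12 (cv2) and the standard library are available. Lean on these libraries where they do the work, as an engineer would, in place of code of your own. Each camera call takes 0.05 s, during which the arm holds its last target. There are 200 camera calls.

## Working session

There is one attempt and no reset: what is moved stays moved. The work goes in short steps, each a Python script; the robot and the scene stay as the last script left them, time stands still between calls to the robot, and variables do not carry over. Pictures are saved under pics/ and viewed, at most 10 in all, crops included, and the job is handed in when it is done.

```bash
ls; mkdir -p pics; python3 - <<'E'
from bench import manip, effector, viewer
import cv2
for n in("side","top"):
    im=viewer.get_image(n); cv2.imwrite(f"pics/{n}0.png",im[:,:,::-1]); print(n,viewer.get_calibration(n))
print(manip.current_clock(),manip.current_tool_pos(),manip.current_tcp_rot(),manip.current_finger_gap())
E
```

```text
pics
side {'vfov': 46.11515102879899, 'cx': 309.51799322473425, 'cy': 195.81434024323406, 'eye': array([ 0.18059852, -0.35668986,  0.67848768]), 'attitude': array([ 0.89434636, -0.22650374,  0.10044002, -0.37249489])}
top {'vfov': 52.6047326761365, 'cx': 311.15394622395377, 'cy': 195.66377900493953, 'eye': array([0.35863927, 0.19898303, 0.9363999 ]), 'attitude': array([ 0.71071264, -0.70074133,  0.03683407, -0.04992381])}
0.1 [0.28416998 0.58391042 0.22578411] [ 2.24475268e-01  9.74479397e-01 -8.45790858e-04 -2.10645045e-04] 0.09196784456514323
```

View pics/side0.png

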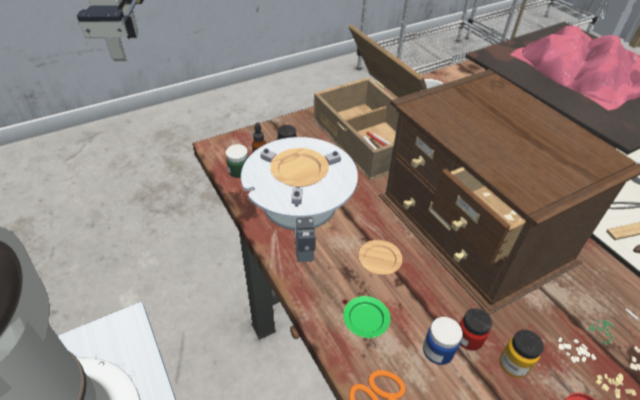

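View pics/top0.png

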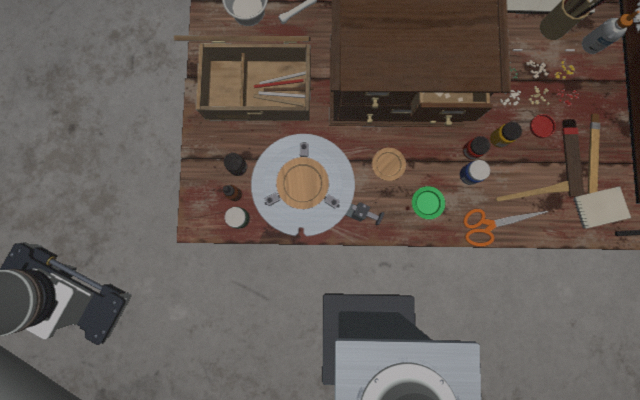

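Side view: wheel with saucer near (300,175), notch at (248,189), bolt and tab (305,240). Top view: wheel centre (303,185), notch (300,232), bolt tab (378,217), bottle (231,192), jars (235,164) and (236,217). The saucer candidates are the large wood one on the wheel (303,183), a smaller wood one (389,164) and a green one (428,203). I choose the one on the wheel. Next is a close crop.

```bash
cat > h.py <<'E'
import numpy as np, cv2
from scipy.spatial.transform import Rotation as R
from bench import manip, effector, viewer
CAL={n:viewer.get_calibration(n) for n in("side","top")}
def ray(n,p):
    c=CAL[n]; f=200/np.tan(np.radians(c['vfov']/2))
    d=R.from_quat(c['attitude']).apply([(p[0]-c['cx'])/f,(p[1]-c['cy'])/f,1]); return c['eye'],d
def at(n,p,z):
    e,d=ray(n,p); return e+d*(z-e[2])/d[2]
def tri(a,b):
    e1,d1=ray("top",a); e2,d2=ray("side",b)
    s=np.linalg.lstsq(np.c_[d1,-d2],e2-e1,rcond=None)[0]
    q1,q2=e1+s[0]*d1,e2+s[1]*d2; return (q1+q2)/2,np.linalg.norm(q1-q2)
def proj(n,P):
    c=CAL[n]; f=200/np.tan(np.radians(c['vfov']/2))
    v=R.from_quat(c['attitude']).inv().apply(np.asarray(P)-c['eye']); return np.stack([f*v[...,0]/v[...,2]+c['cx'],f*v[...,1]/v[...,2]+c['cy']],-1)
E
python3 - <<'E'
from h import *
t=cv2.imread("pics/top0.png"); s=cv2.imread("pics/side0.png")
a=cv2.resize(t[125:250,210:390],None,fx=4.4,fy=4.4,interpolation=cv2.INTER_CUBIC)
b=cv2.resize(s[110:270,210:390],None,fx=3.7,fy=3.7,interpolation=cv2.INTER_CUBIC)
cv2.imwrite("pics/tc.png",a);cv2.imwrite("pics/sc.png",b)
print(tri((303,185),(299,177)), at("top",(303,185),.085),at("top",(303,233),.085),at("top",(378,217),.1),at("top",(350,211),.1))
E
```

```text
(array([0.48821204, 0.23378301, 0.07208799]), np.float64(9.513783055034514e-05)) [0.48623205 0.23327952 0.085     ] [0.38447876 0.23147987 0.085     ] [0.41918397 0.07665457 0.1       ] [0.43081126 0.13438498 0.1       ]
```

View pics/tc.png

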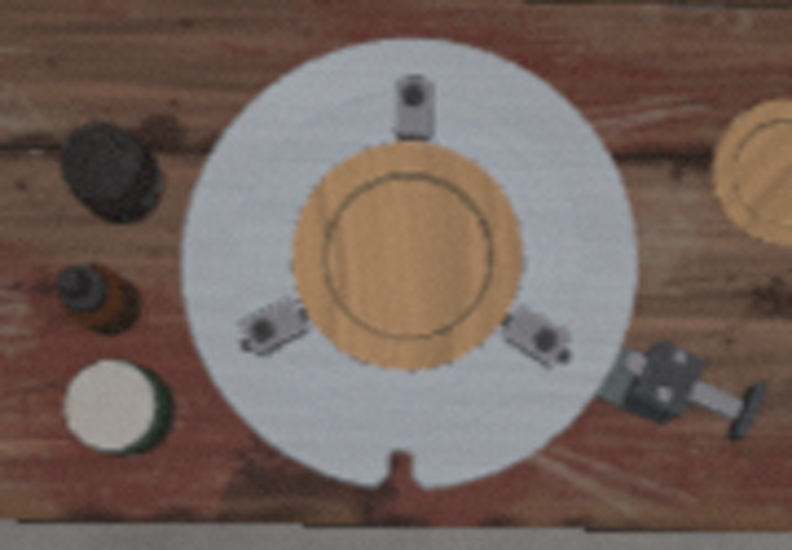

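View pics/sc.png

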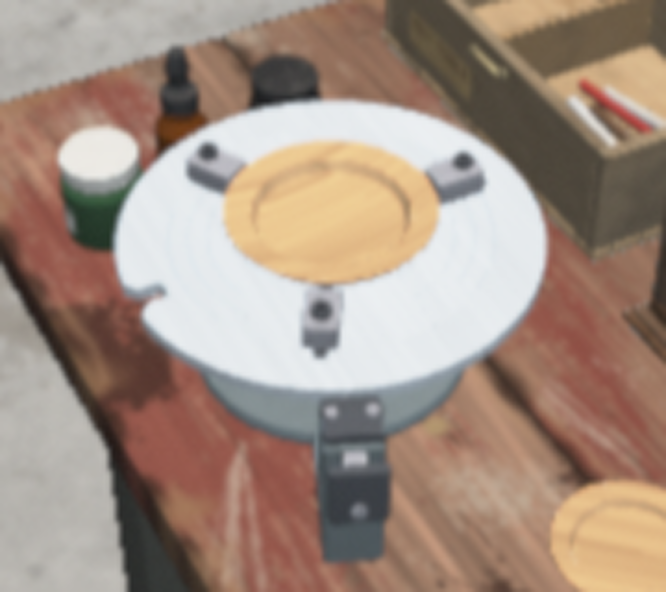

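Top crop: wheel centre (410,264), notch mouth (400,485), jaws at (413,105), (540,335) and (270,325), and the tab (747,410). The wood saucer sits between the jaws. The bolt lies right and below the wheel, and jaw1 is next to its line. Next I fit the geometry.

```bash
cat >> h.py <<'E'
def fitwheel(n,im,z=.085):
    hsv=cv2.cvtColor(im,cv2.COLOR_BGR2HSV); m=((hsv[...,1]<60)&(hsv[...,2]>125)).astype(np.uint8)
    k,lab,st,cen=cv2.connectedComponentsWithStats(m)
    c={"top":(325,150),"side":(325,190)}[n]; l=lab[c[1],c[0]]
    cs,_=cv2.findContours((lab==l).astype(np.uint8),cv2.RETR_EXTERNAL,cv2.CHAIN_APPROX_NONE)
    h=cv2.convexHull(max(cs,key=len))[:,0].astype(float)
    P=np.array([at(n,p,z)[:2] for p in h]); A=np.c_[2*P,np.ones(len(P))]
    for _ in range(5):
        s=np.linalg.lstsq(A,(P**2).sum(1),rcond=None)[0]; r=np.sqrt(s[2]+s[0]**2+s[1]**2)
        e=np.hypot(*(P-s[:2]).T)-r; k=abs(e)<max(.002,np.median(abs(e))*2); P,A=P[k],A[k]
    return s[:2],r,len(P)
def rim(n,im,C,r=.101,z=.085):
    "saturation along circle by world angle (deg)"
    a=np.radians(np.arange(0,360,1.)); P=np.c_[C[0]+r*np.cos(a),C[1]+r*np.sin(a),0*a+z]
    q=proj(n,P).astype(np.float32); hsv=cv2.cvtColor(im,cv2.COLOR_BGR2HSV)
    return cv2.remap(hsv,q[None,:,0],q[None,:,1],cv2.INTER_LINEAR)[0]
E
python3 - <<'E'
from h import *
t=cv2.imread("pics/top0.png"); s=cv2.imread("pics/side0.png")
for n,im in(("top",t),("side",s)):
    print(n,*fitwheel(n,im)); 
    C=fitwheel(n,im)[0]; v=rim(n,im,C).astype(int)
    for a in range(150,225,3): print(a,v[a,1:],end=' ')
    print('med',np.median(v,0), [a for a in range(360) if v[a,1]>60 or v[a,2]<110])
tc=lambda x,y:(210+x/4.4,125+y/4.4); sc=lambda x,y:(210+x/3.7,110+y/3.7)
# tab top centre: top view, side view
for nm,a,b in(("tab top",tc(750,390),sc(357,440)),("jaw2 screw",tc(413,95),sc(463,160)),("jaw1 screw",tc(545,340),sc(321,311)),("jaw3 screw",tc(262,329),sc(208,151)),("bolts post",tc(680,356),sc(374,409)),("bolt2",tc(664,394),sc(332,411)),("saucer",tc(408,256),sc(331,212)),("short jar",tc(110,405),sc(98,155)),("tall jar",tc(102,160),sc(285,75)),("bottle",tc(80,280),sc(176,52))):
    print(nm,np.round(tri(a,b)[0],4),round(tri(a,b)[1],4))
E
```

```text
top [0.4891022  0.23422157] 0.11003668015259595 46
150 [ 15 159] 153 [ 16 159] 156 [ 16 158] 159 [ 15 159] 162 [ 16 158] 165 [ 16 160] 168 [ 16 162] 171 [ 16 162] 174 [ 11 152] 177 [90 79] 180 [103  94] 183 [  7 149] 186 [ 14 162] 189 [ 14 161] 192 [ 17 160] 195 [ 15 158] 198 [ 15 161] 201 [ 18 161] 204 [ 14 159] 207 [ 17 160] 210 [ 16 162] 213 [ 14 162] 216 [ 15 161] 219 [ 14 163] 222 [ 14 163] med [107.  15. 161.] [176, 177, 178, 179, 180, 181]
side [0.46382981 0.23593332] 0.13321916204780193 17
150 [83 52] 153 [76 64] 156 [123 134] 159 [123 147] 162 [126 148] 165 [125 150] 168 [124 151] 171 [119 156] 174 [117 158] 177 [120 142] 180 [114 107] 183 [113  98] 186 [112 109] 189 [114 113] 192 [121 122] 195 [119 113] 198 [114 100] 201 [111  91] 204 [112  87] 207 [112  89] 210 [115 110] 213 [119 151] 216 [121 148] 219 [101 139] 222 [ 26 115] med [101.   9. 223.] [103, 104, 105, 106, 107, 108, 109, 110, 111, 112, 113, 130, 131, 132, 133, 134, 135, 136, 137, 138, 139, 140, 141, 142, 143, 144, 145, 146, 147, 148, 149, 150, 151, 152, 153, 154, 155, 156, 157, 158, 159, 160, 161, 162, 163, 164, 165, 166, 167, 168, 169, 170, 171, 172, 173, 174, 175, 176, 177, 178, 179, 180, 181, 182, 183, 184, 185, 186, 187, 188, 189, 190, 191, 192, 193, 194, 195, 196, 197, 198, 199, 200, 201, 202, 203, 204, 205, 206, 207, 208, 209, 210, 211, 212, 213, 214, 215, 216, 217, 218, 219, 220, 221]
tab top [0.4219 0.0753 0.1172] 0.0062
jaw2 screw [0.5659 0.2321 0.102 ] 0.0005
jaw1 screw [0.4488 0.1678 0.1015] 0.0008
jaw3 screw [0.4521 0.3016 0.1014] 0.0007
bolts post [0.4424 0.1039 0.0977] 0.0008
bolt2 [0.4246 0.1114 0.0983] 0.0014
saucer [0.4887 0.2333 0.0968] 0.0008
short jar [0.4185 0.3823 0.0532] 0.0008
tall jar [0.5406 0.3894 0.0618] 0.0002
bottle [0.4739 0.3892 0.1011] 0.0006
```

The top fit gives r = 0.1100 at z = 0.085, so the height agrees. The jaw screws centre on (0.489, 0.234), the notch is at 178.5° and the bolt line at about 246°. Now I move to the flick start, behind jaw3.

```bash
cat >> h.py <<'E'
C=np.array([.489,.234]); BOLT=246.0
def P(r,deg,z,off=0):
    a=np.radians(deg); e=np.array([np.cos(a),np.sin(a)]); t=np.array([-e[1],e[0]])
    return np.r_[C+r*e+off*t,z]
def Q(ydeg):
    "tool down, tool y along world angle (or opposite, whichever turns J7 less)"
    best=None
    for d in(0,180):
        a=np.radians(ydeg+d); y=np.array([np.cos(a),np.sin(a),0]); z=np.array([0,0,-1.]); x=np.cross(y,z)
        yield R.from_matrix(np.c_[x,y,z]).as_quat()
def bestq(pos,ydeg):
    o=[(abs(j[6]),tuple(q)) for q in Q(ydeg) if (j:=manip.solve_ik(pos,q)) is not None]
    return np.array(min(o)[1])
def notch(n,im,bgr=True):
    "angle of notch, score"
    if not bgr: im=im[:,:,::-1].copy()
    v=np.mean([rim(n,im,C,r).astype(float)[:,1] for r in(.099,.102,.105)],0)
    w=lambda k:np.convolve(np.r_[v[-30:],v,v[:30]],k,'same')[30:-30]
    box=lambda lo,hi:np.array([1. if lo<=abs(i)<=hi else 0 for i in range(-20,21)])
    s=w(box(0,2))/5-np.maximum(w(np.r_[np.ones(7),np.zeros(34)])/7,w(np.r_[np.zeros(34),np.ones(7)])/7)
    a=int(s.argmax()); k=np.arange(a-6,a+7)%360; u=np.clip(v[k]-40,0,None)
    return (a+(u*np.arange(-6,7)).sum()/max(u.sum(),1e-6))%360, s.max()
def look(n): 
    t=manip.current_clock(); return t,viewer.get_image(n)[:,:,::-1].copy()
E
python3 - <<'E'
from h import *
for n in("top","side"): print(n,notch(n,cv2.imread(f"pics/{n}0.png")))
j3=118.5; yd=j3+90
p=P(.081,j3,.095,-.036); q=bestq(p,yd); end=P(.081,j3,.095,.07)
print(p,end,[manip.solve_ik(x,q) is not None for x in(p,end,P(.104,165,.12))])
effector.close(5)
hi=p.copy(); hi[2]=.17; manip.move_pose(hi,q); print(manip.current_clock(),manip.current_tool_pos())
manip.servo_line(p,vel=.08); print(manip.current_clock(),manip.current_tool_pos(),manip.current_force(),manip.current_finger_gap())
for n in("top","side"):
    t,im=look(n); cv2.imwrite(f"pics/{n}1.png",im); print(n,notch(n,im))
a=cv2.imread("pics/top1.png")[100:260,200:400];b=cv2.imread("pics/side1.png")[70:230,200:400]
cv2.imwrite("pics/c1.png",cv2.resize(np.hstack([a,b]),None,fx=2,fy=2,interpolation=cv2.INTER_CUBIC))
E
```

```text
top (np.float64(178.66849615806805), np.float64(82.36190476190475))
side (np.float64(180.0), np.float64(14.533333333333335))
[0.48198756 0.3223619  0.095     ] [0.38883294 0.27178307 0.095     ] [True, True, True]
2.7917 [0.4810704  0.32474929 0.17047422]
3.875 [0.48241882 0.32269703 0.09552444] [ 0.14383285 -0.97824782 -1.02896671] 0.000938706602980593
top (np.float64(5.0), np.float64(1.247619047619045))
side (np.float64(180.0), np.float64(14.285714285714288))
```

View pics/c1.png

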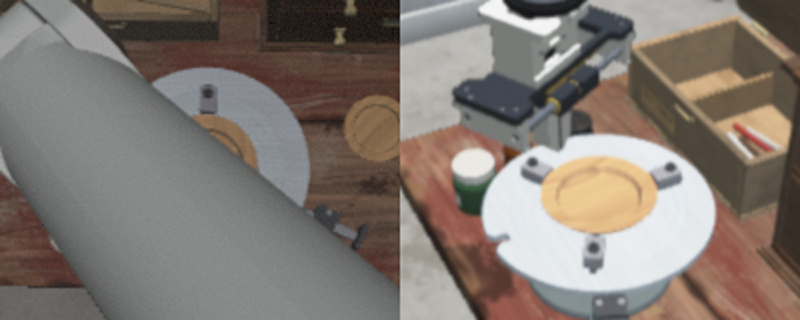

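The side view shows the wheel clear, with the shut fingertip behind jaw3 (left jaw at (535,168) of the crop). The top view is masked by the arm, so I track the jaws in the side view. Now the flick.

```bash
cat >> h.py <<'E'
def jaws(im,n="side"):
    "jaw phase mod 120 (world angle deg) from darkness at jaw-top height"
    g=cv2.cvtColor(im,cv2.COLOR_BGR2GRAY).astype(np.float32); a=np.radians(np.arange(0,360,1.)); d=0
    for r in(.066,.072,.078,.083):
        q=proj(n,np.c_[C[0]+r*np.cos(a),C[1]+r*np.sin(a),0*a+.100]).astype(np.float32)
        d=d+np.clip((200-cv2.remap(g,q[None,:,0],q[None,:,1],cv2.INTER_LINEAR)[0])/80,0,1)/4
    box=np.ones(13)/13; s=np.convolve(np.r_[d[-10:],d,d[:10]],box,'same')[10:-10]
    o=np.concatenate([d[-20:],d,d[:20]]); out=np.convolve(o,np.r_[np.ones(6),np.zeros(18),np.ones(6)]/12,'same')[20:-20]
    t=(s-out); t=t[:120]+t[120:240]+t[240:]; 
    k=int(t.argmax()); y=t[(np.arange(k-1,k+2))%120]; den=y[0]-2*y[1]+y[2]
    return (k+(0.5*(y[0]-y[2])/den if den else 0))%120, t.max()
E
python3 - <<'E'
from h import *
print([jaws(cv2.imread(f"pics/side{i}.png")) for i in(0,1)])
j3=118.5; q=manip.current_tcp_rot()
end=P(.081,j3,.095,.085); manip.solve_ik(end,q)
t0=manip.current_clock(); manip.servo_line(end,vel=.13); t1=manip.current_clock()
up=end.copy(); up[2]=.125; manip.servo_line(up,vel=.15); print(t0,t1,manip.current_clock())
L=[]
for i in range(12):
    t,im=look("side"); L.append((t,*jaws(im),*notch("side",im))); cv2.imwrite(f"pics/f{i}.png",im)
    manip.sleep(.1)
for l in L: print(np.round(l,2))
E
```

```text
[(np.float64(1.8275641610090634), np.float64(0.7285496162113327)), (np.float64(1.8287180578010096), np.float64(0.7332251289805687))]
3.975 5.0583 5.4083
[  5.41 111.78   0.92  48.24  80.25]
[ 5.56 14.1   0.98 76.    8.41]
[  5.71  42.34   0.94 107.03 102.08]
[  5.86  79.66   0.95 135.    24.21]
[  6.01 106.88   0.94 164.    13.4 ]
[  6.16   8.44   0.87 192.    18.4 ]
[  6.31  35.28   1.06 218.    10.94]
[  6.46  71.61   0.76 246.    18.96]
[  6.61  97.68   1.1  274.    17.47]
[  6.76   3.21   0.74 299.    19.16]
[  6.91  23.54   1.08 325.    18.34]
[  7.06  49.22   0.8  351.42  34.39]
```

The wheel spins at about 3.3 rad/s CCW with the finger clear, and notch and jaw tracking agree. The full turn completed at about t = 6.1 s. Next I take the braking position and press gently on the plain ring.

```bash
python3 - <<'E'
from h import *
B=165; h=P(.105,B,.112); q=bestq(h,B+90); manip.move_pose(h,q)
a,m=look("side"); print(a,notch("side",m),manip.current_tool_pos())
p=h.copy(); p[2]=.089; manip.servo_line(p,vel=.08); f0=manip.current_force(); print(manip.current_clock(),f0)
z=.087
while z>.079:
    p[2]=z; manip.servo_line(p,vel=.05); f=manip.current_force()-f0
    a,m=look("side"); n1=notch("side",m); b,m=look("side"); n2=notch("side",m)
    w=(((n2[0]-n1[0]+180)%360)-180)/(b-a)
    print(round(b,2),z,np.round(manip.current_tool_pos()[2],4),np.round(f,1),np.round(n2,1),'w',round(w))
    if f[2]>5 or (abs(w)<8 and f[2]>1.5): break
    z-=.001
cv2.imwrite("pics/br.png",m); print(jaws(m))
E
```

```text
7.9583 (np.float64(116.05208333333333), np.float64(29.142857142857146)) [0.38753671 0.26119189 0.11204614]
8.45 [ 1.09008405  0.83356154 -0.42438839]
8.75 0.087 0.0872 [-1.6 -0.7  0.2] [271.   13.6] w 180
9.1 0.086 0.086 [-0.8 -0.3  0.1] [322.   16.8] w 160
9.45 0.08499999999999999 0.0853 [-1.3 -1.2  3.8] [340.8  33.2] w 1
(np.float64(39.30233255944066), np.float64(1.060331398907762))
```

The wheel is stopped by the finger at a notch angle of about 341°. The mark is at 246°, so I drag it clockwise by friction in two strokes.

```bash
cat >> h.py <<'E'
def wq(q,d): return (R.from_euler('z',d,degrees=True)*R.from_quat(q)).as_quat()
def drag(a0,a1,z=.0845,r=.105,vel=.05):
    q0=manip.current_tcp_rot(); n=max(1,int(np.ceil(abs(a1-a0)/13)))
    for a in np.linspace(a0,a1,n+1)[1:]: manip.servo_line(P(r,a,z),ori=wq(q0,a-a0),vel=vel)
def see(f0=0):
    _,m=look("side"); n=notch("side",m); j=jaws(m)
    print(round(manip.current_clock(),2),'notch',np.round(n,1),'jaws',np.round(j,2),'F',np.round(manip.current_force()-f0,1),'tcp',np.round(manip.current_tool_pos(),4)); return n[0],m
E
python3 - <<'E'
from h import *
f0=np.array([1.09,.83,-.42])
print([manip.solve_ik(P(.105,a,.085),wq(manip.current_tcp_rot(),a-165)) is not None for a in(115,140,185,190)])
see(f0); drag(165,115); n,m=see(f0); cv2.imwrite("pics/d1.png",m)
q=manip.current_tcp_rot(); manip.servo_line(P(.105,115,.115),vel=.1); n,m=see(f0)
manip.move_pose(P(.105,185,.115),wq(q,70)); n,m=see(f0); cv2.imwrite("pics/d2.png",m)
E
```

```text
[True, True, True, True]
9.55 notch [340.8  33. ] jaws [39.29  1.06] F [-1.8 -0.5  5.4] tcp [0.3878 0.2615 0.0853]
12.03 notch [289.   22.9] jaws [116.     0.92] F [-1.3  1.1  7.1] tcp [0.4453 0.3301 0.0853]
12.54 notch [290.3  23.6] jaws [116.79   0.81] F [-0.8 -2.   0.5] tcp [0.4443 0.3287 0.1146]
13.72 notch [290.5  27.9] jaws [108.88   0.86] F [-0.3 -0.2 -0.1] tcp [0.3847 0.2253 0.115 ]
```

```bash
python3 - <<'E'
from h import *
f0=np.array([1.,.5,-.4])
manip.servo_line(P(.105,185,.088),vel=.08); manip.servo_line(P(.105,185,.0845),vel=.03); n,m=see(f0)
drag(185,185-(n-246)); n,m=see(f0); manip.sleep(.2); n,m=see(f0); cv2.imwrite("pics/d3.png",m)
cv2.imwrite("pics/d3c.png",cv2.resize(m[120:270,210:390],None,fx=4,fy=4,interpolation=cv2.INTER_CUBIC))
E
```

```text
14.53 notch [153.7  44.5] jaws [115.15   0.77] F [-1.6 -0.8  4.9] tcp [0.3851 0.2255 0.0853]
19.18 notch [329.   30.5] jaws [89.48  0.99] F [-1.6  1.   8. ] tcp [0.5024 0.1317 0.0853]
19.43 notch [329.1  30.9] jaws [89.3   1.01] F [-1.4  0.5  9. ] tcp [0.5023 0.1317 0.0853]
```

View pics/d3c.png

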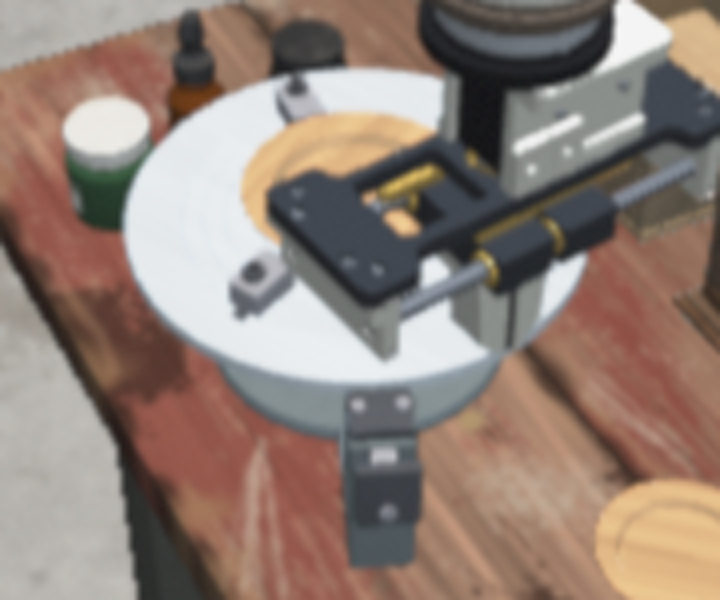

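The occluded reading (153.7) was false, because the gripper covered the notch, so the wheel was dragged 92° CCW by mistake. The picture shows the bolt tab still at its old place (crop (380,480)), nothing disturbed, and a jaw at (258,278). The notch must be near 23°, behind the gripper. I drag it back CW and gate readings by the expected angle.

```bash
python3 - <<'E'
from h import *
f0=np.array([1.,.5,-.4])
a0=277.3; drag(a0,158,r=.103,vel=.06); n,m=see(f0); cv2.imwrite("pics/d4.png",m); print('expect',22.8-(a0-158)+360)
cv2.imwrite("pics/d4c.png",cv2.resize(m[120:270,210:390],None,fx=4,fy=4,interpolation=cv2.INTER_CUBIC))
E
```

```text
24.56 notch [115.   20.8] jaws [90.32  1.11] F [-5.5  0.8 11.5] tcp [0.392  0.2742 0.0852]
expect 263.5
```

View pics/d4c.png

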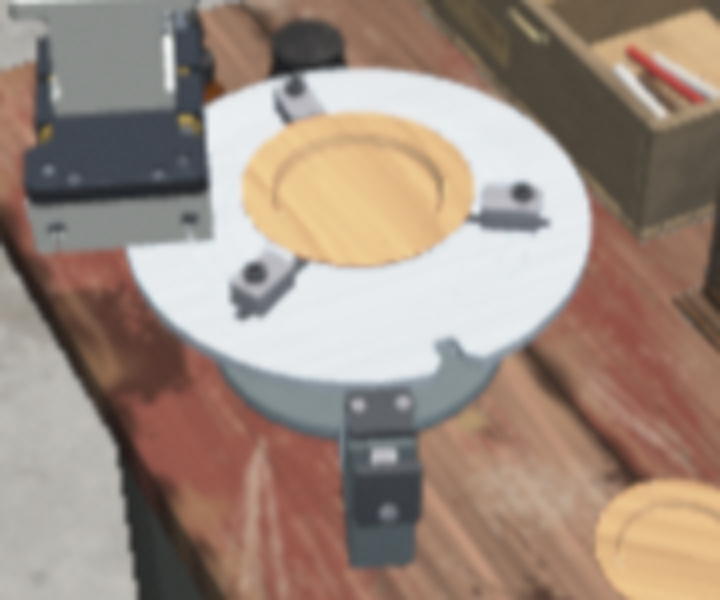

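The notch is now visible at crop (455,352), right of the bolt. It shows the grey pedestal, so I detect it by brightness instead.

```bash
cat >> h.py <<'E'
def notchv(m,lo,hi):
    v=np.mean([rim("side",m,C,r).astype(float)[:,2] for r in(.096,.099,.102)],0); k=np.arange(lo,hi); d=np.clip(np.median(v[k])-15-v[k],0,None)
    return (d*k).sum()/d.sum(), d
E
python3 - <<'E'
from h import *
m=cv2.imread("pics/d4.png"); a,d=notchv(m,232,285); print(a,np.round(d))
p=at("side",(325.5,210.5),.085); print(np.degrees(np.arctan2(*(p[:2]-C)[::-1]))%360,np.hypot(*(p[:2]-C)))
# bolt line check, drawn from both post screws & tab
for q,z in(((210+380/4,120+402/4),.0985),((210+383/4,120+455/4),.09)):
    p=at("side",q,z); print(np.degrees(np.arctan2(*(p[:2]-C)[::-1]))%360,np.hypot(*(p[:2]-C)))
p=at("top",(210+749/4.4,125+410/4.4),.106); print(np.degrees(np.arctan2(*(p[:2]-C)[::-1]))%360,np.hypot(*(p[:2]-C)))
E
```

```text
265.4585365853659 [ 0.  0.  0.  0.  0.  0.  0.  0.  0.  0.  0.  0.  0.  0.  0.  0.  0.  0.
  0.  0.  0.  0.  0.  0.  0.  0.  0.  0.  0.  0. 13. 43. 56. 59. 60. 62.
 42.  7.  0.  0.  0.  0.  0.  0.  0.  0.  0.  0.  0.  0.  0.  0.  0.]
266.4540397457452 0.11142363777030133
246.22164882814752 0.13762134730857278
246.06149306163013 0.15941773126213368
245.72544478833424 0.17661972548334362
```

```bash
python3 - <<'E'
from h import *
f0=np.array([1.,.5,-.4])
drag(158,138.3,r=.103); _,m=look("side"); a,d=notchv(m,232,260); print(a,np.round(d)); see(f0)
if abs(a-246.2)>1.5 and abs(a-246)<8: drag(138.3,138.3-(a-246.2),r=.103)
manip.sleep(.4); _,m=look("side"); print(notchv(m,232,260)[0]); see(f0); cv2.imwrite("pics/d5.png",m)
cv2.imwrite("pics/d5c.png",cv2.resize(m[120:270,210:390],None,fx=4,fy=4,interpolation=cv2.INTER_CUBIC))
E
```

```text
245.97485493230175 [ 0.  0.  0.  0.  0.  0.  0.  0.  0.  0.  0. 30. 55. 59. 59. 58. 55. 28.
  0.  0.  0.  0.  0.  0.  0.  0.  0.  0.]
25.66 notch [246.   18.9] jaws [71.49  0.72] F [-3.5  1.8 10.5] tcp [0.4108 0.3045 0.0852]
246.14585319351767
26.16 notch [246.   18.7] jaws [71.55  0.74] F [-4.3  2.3  9.4] tcp [0.4108 0.3045 0.0852]
```

View pics/d5c.png

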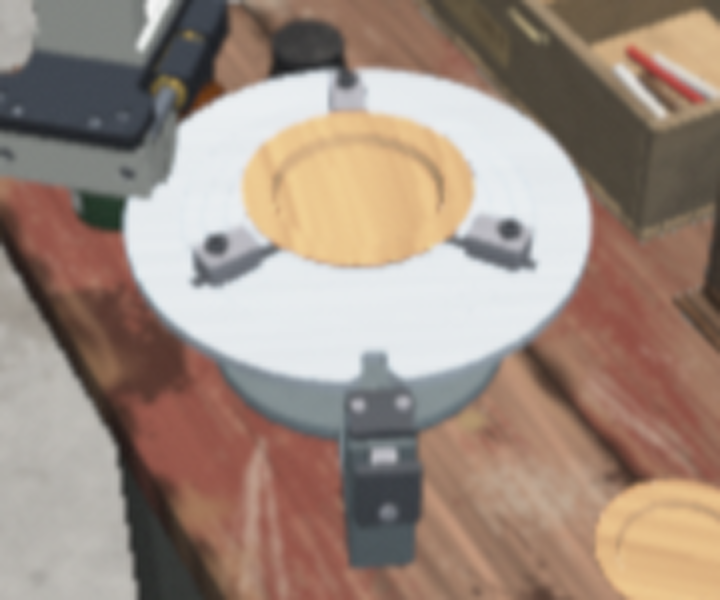

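The notch at crop (375,365) lines up with the bolt (380,440), the wheel is at rest and the finger is pressing. Now lift off and push the tab.

```bash
python3 - <<'E'
from h import *
p=manip.current_tool_pos(); p[2]=.15; manip.servo_line(p,vel=.12)
s=P(.199,246,.088); hi=P(.199,246,.15); q=bestq(s,336)
print(all(manip.solve_ik(x,q) is not None for x in(s,hi,P(.168,246,.088))))
manip.move_pose(hi,q); _,m=look("side"); print(manip.current_clock(),notchv(m,232,260)[0],manip.current_tool_pos())
manip.servo_line(s,vel=.08); f0=manip.current_force(); u=np.array([np.cos(np.radians(246)),np.sin(np.radians(246)),0])
for r in np.r_[.190,.186,.182,.178,.174,.172,.171,.170,.169,.168,.167,.166]:
    manip.servo_line(P(r,246,.088),vel=.05); f=(manip.current_force()-f0)@u; t=manip.current_tool_pos()
    print(round(manip.current_clock(),2),r,'actual r',round((t[:2]-C)@u[:2],4),'F',round(f,1))
    if f>12: break
manip.sleep(.3); _,m=look("side"); cv2.imwrite("pics/p1.png",m)
cv2.imwrite("pics/p1c.png",cv2.resize(m[120:270,210:390],None,fx=4,fy=4,interpolation=cv2.INTER_CUBIC))
E
```

```text
True
27.9 nan [0.40841058 0.05365731 0.14987931]
29.16 0.19 actual r 0.1893 F 0.3
29.41 0.186 actual r 0.1857 F -0.5
29.66 0.182 actual r 0.1816 F 0.0
29.91 0.178 actual r 0.1777 F 0.0
30.16 0.174 actual r 0.1735 F 0.1
30.41 0.172 actual r 0.1717 F 0.1
30.66 0.171 actual r 0.171 F 0.8
30.91 0.17 actual r 0.1709 F 4.6
31.16 0.169 actual r 0.1708 F 7.8
31.41 0.168 actual r 0.1708 F 9.9
31.66 0.167 actual r 0.1708 F 13.3h.py:77: RuntimeWarning: invalid value encountered in scalar divide
  return (d*k).sum()/d.sum(), d
```

View pics/p1c.png

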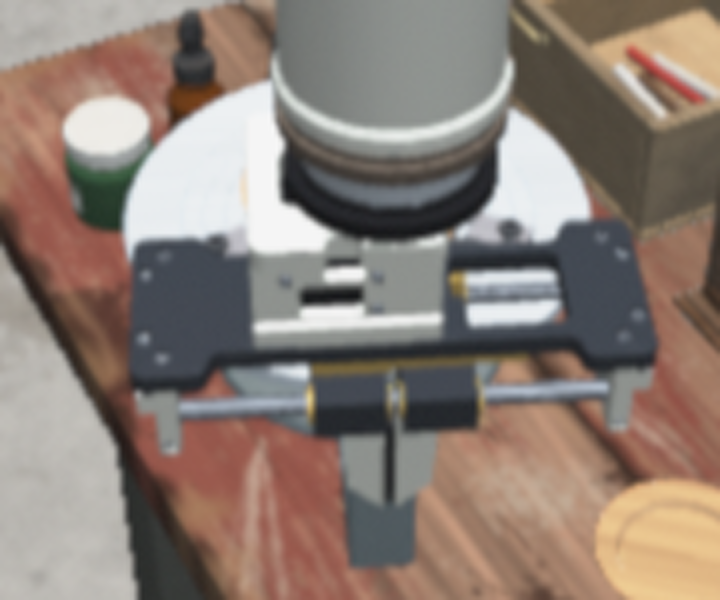

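The finger stopped hard at r = 0.1708, which is the expected 161 + 9.5 mm for fully home. In the picture the fingertip is at the tab. Now back off, check and clear.

```bash
python3 - <<'E'
from h import *
manip.servo_line(P(.195,246,.088),vel=.05); manip.servo_line(P(.195,246,.2),vel=.12)
manip.movej([-0.855, 0.501, -0.427, 1.55, 0.221, 1.138, -0.21]); manip.sleep(.3)
print(manip.current_clock(),manip.current_tool_pos())
out=[]
for n,c in(("top",(125,250,210,390)),("side",(120,270,210,390))):
    _,m=look(n); out.append(cv2.resize(m[c[0]:c[1],c[2]:c[3]],(396,330),interpolation=cv2.INTER_CUBIC)); print(n,fitwheel(n,m)[0] if n=="top" else notchv(m,235,258)[0])
cv2.imwrite("pics/end.png",np.hstack(out))
E
```

```text
36.0667 [0.28494689 0.5844813  0.2269683 ]
top [0.48894729 0.23435518]
side 246.226821192053
```

View pics/end.png

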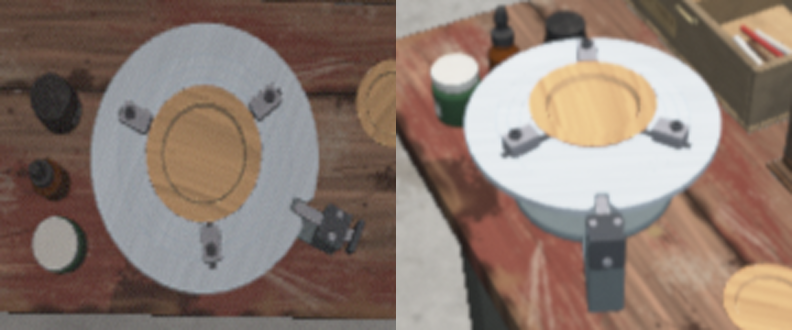

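The bolt lies in the notch (top crop (312,208), side crop (602,203)). The saucer is seated, and the bottle and jars are unmoved. Handing in.

```bash
python3 -c "
from bench import manip; print(manip.hand_in(), manip.current_clock())"
```

```text
the job is handed in; nothing more can be done
the job is handed in; nothing more can be done
```

The job is handed in, result not shown: the wheel spun past a full turn on its own, and a fingertip stopped it and, after one mistaken 92° drag, drew the notch to the mark; the bolt is home, with saucer, bottle and jars in place.

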